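# Hang the stirring spoon on the sliding hook inside the slim cabinet

### The arm

A 6-joint arm with a two-finger parallel gripper is mounted at the origin on the work surface. World frame = base frame: x ahead of the robot, y to its left, z up, the work surface at z = 0. Lengths are in m, angles in rad, forces in N, time in s.
With the tool pointing down it reaches from about 0.325 to 0.9 m from the base axis. Payload 3.5 kg.
Tool frame: the origin (TCP) lies on the centre line of the jaws, within the pads' length; the fingertips stand 11 mm ahead of it and the grasp point (between the pads) lies 8 mm behind it (r.tip_extent is the distance from the TCP to the fingertips, in m); z points along the fingers, y is the direction in which the jaws open and shut (so a half turn about z gives the same grasp; the last joint's range is limited). The gripper opens to 85 mm and grips with 20 to 120 N. Pads are 22 mm wide; open, the fingers measure 114 mm over their backs; the gripper's body (76 mm by 85 mm) begins 54 mm behind the grasp point. The pads swing forward as they close: fully open they stand 13 mm farther back than shut.
Start: joints at [-1.338, 0.276, -0.026, 1.268, 0, 1.467], TCP at [0.206, -0.59, 0.222] pointing down, gripper open.
Joint ranges: [-3.12, 3.12], [-0.85, 1.88], [-1.08, 1.24], [-1.95, 2.15], [-1.57, 1.53], [-3.14, 3.14]. Speed limits (rad/s): [2.57, 2.57, 3.14, 3.14, 3.14, 3.14].

### API

Orientations are given as a unit quaternion [w, x, y, z].
In Python, from rig import r gives the robot as it stands. The module is installed in compiled form; this text tells all that it offers.
- The arm moves only by the tool servo_tool, never from a script. Its argument "plan" is a list of rows, each an object with "translation": the shift along the tool's x, y, z in mm, a list of three; "twist": the turn, a rotation vector about the tool's x, y, z in degrees, a list of three. In form: [{"translation": [tx, ty, tz], "twist": [wx, wy, wz]}, ...]. A call has 1 to 8 rows; each row is the pose to reach, as a shift and turn from the pose commanded when the call began, along the tool's axes at that moment; what a row does not reach only later rows make up. A row lasts 1/12 s, in which the tool goes at most 41.7 mm and 7.16 degrees, less where a joint would pass 70% of its speed; a pose out of reach is approached as far as the arm can. A call with a gripper value outside its range is refused whole. "hand" is the opening, from -1 (shut) to 1 (fully open), set as the call begins (left out, the last holds). The fingers move at their own pace and stop on an object; "newtons" is the grip in N (left out, the last holds). Time passes only in rows, so rows that repeat a pose let the fingers close. It gives the time, the measured TCP pose, the force and the opening at its end, in the units of the state.
- r.get_state(): the state, without advancing time (a new reading comes with each control period).
- r.camera(name): name is "scene" or "top" or "wrist"; returns the picture (420x560x3 uint8, red, green, blue); there is no depth.
- r.camera_model(name): a dict with "K" (3x3 intrinsics, pixels), "extrinsics" (4x4, takes a point from camera to world coordinates); the wrist camera has in their place "T_tool_cam" (4x4, takes a point from camera to tool coordinates, whose origin is the TCP and whose axes are the flange's). Camera axes: x right, y down, z forward; pixel columns grow to the right and rows downward; lengths in m; the calibration is good to about 2 mm. The wrist camera is an equidistant fisheye: a pixel r from the principal point sees the ray r / f radians off the axis. A picture is of the moment at which its call begins: read the wrist's pose just before it. camera_model takes no time and is no camera call.
- r.close_job(): hands the job in, once; it reports no verdict.
The state is a dict: "time_s": time; "q": joint angles; "dq": joint speeds; "joint_torque": joint torques, N m; "tool_pos": TCP position; "tool_rot": TCP orientation; "ft_force": force on the tool from outside, world axes, zero at the start; "moment": the same for the moment, N m; "gripper_width": opening from 0.0 (shut) to 1.0 (fully open).
Only numpy, scipy, OpenCV 4.12 (cv2) and the standard library are available. Lean on these libraries where they do the work, as an engineer would, in place of code of your own. Each camera call takes 0.05 s, during which the arm holds its last target. There are 200 camera calls.

### The job

Take the long beech stirring spoon with the eye in its handle out of the drying stand, reach it down through the narrow opening in the slim cabinet's top and hang it by its eye on the hook inside, touching neither the cabinet nor its frame. Then draw the hook gently down its strip with the hanging spoon until it is fully down at its lower stop, and let go so that the spoon hangs there upright and still. The hook's height differs each time, so feel for it and never force it, and leave everything else where it stands.

Things in the scene. Friction and masses are not known exactly. Their poses are not given: they have to be found in the camera images.
- spoon_grip (a point): Tall flat beech stirring spoon, 196 mm long, about 60 g, upright in one of the stand's two slots, paddle down. Point on the handle's axis, 172 mm above the paddle's flat lower end, 24 mm below the top. z up along the spoon, y across its width, x through it. Handle here 16 (y) x 10 mm (x), straight from 78 mm below to 24 mm above. Paddle 48 (y) x 12 (x) x 39 mm high.
- spoon_eye (a point): That spoon's eye, a rectangular window through it along x, 20 mm wide (y), 22 mm high. Point at the middle of the window's upper edge (underside of the bar that rests on the hook), 86 mm above the lower end, 86 mm below spoon_grip, on the axis. Wood round the window 8 mm wide all round, 10 mm thick. Same axes.
- stand: Fixed grey drying stand, 110 (x) x 84 (y) x 44 mm high, origin at the centre of its underside. Two slots side by side at x = -28 and +28 mm, each 15 (x) x 51 mm (y), 36 mm deep (slot floor 8 mm above the table): the spoon in one, a shorter spatula without an eye in the other.
- cabinet: Fixed slim white cabinet 130 x 154 mm, 150 mm high, the flat aluminium frame on its top 8 mm thick. Origin below the centre of the opening, at the underside; z up. The opening in the top is 68 mm (x, from -34 to +34) by 76 mm (y, from -38 to +38); the inner floor is 4 mm above the underside. Neither spoon nor robot may touch the cabinet.
- strip: Fixed upright aluminium strip in the cabinet at the +x edge of the opening, 24 mm wide, top 10 mm below the frame's top; not part of the frame. Origin on its front face, mid-width, level with the cabinet's underside; x points into the strip (parallel to the cabinet's x), z up. It carries the hook at y = 0, sticking out to -x.
- stop (a point): The hook's lower stop: point on the strip's front face, 98 mm above its origin, the height of the prong's top when fully down. The hook starts 9 to 38 mm above this, not measured. It slides only up and down: about 6 N moves it and it stays where left. Its mount gives up or down about 0.2 mm per N and springs back, at the stop too; over 22 N on hook or strip damages it. Axes as strip.
- over_tip (a point): Point in line with the middle of the hook's tip (22 mm from the strip), at the frame's top height. Flat steel hook, 8 mm wide (y): level prong 6 mm thick from the strip, ending in an upturned tip 19.5 to 24.5 mm in front of the strip, rising 12 mm above the prong's top (tip and prong together 18 mm high; tip's top flat). The hook lies below this point, how far is not measured.
- spatula: Bystander: short beech spatula, 103 mm long, no eye, standing in the stand's other slot; origin at its lower end.
- sippy: Bystander: teal sippy cup with grey top, 74 mm wide, 110 mm high; origin under its centre.
- teapot: Bystander: small white ceramic teapot, 98 mm high, 150 mm over spout and handle; origin under its centre.
- lid: Bystander: grey hard silicone cup lid, 80 mm wide, 13 mm high, lying on the aluminium tray; origin under its centre.
- bowl: Bystander: small blue ceramic bowl, 90 mm wide, 45 mm high, on the tray; origin under its centre.
- mug: Bystander: white mug, 76 mm wide, 90 mm high; origin under its centre.
- jar: Bystander: glass jar, 64 mm wide, 100 mm high; origin under its centre.
Things that resemble listed ones, but are neither listed nor needed, are in the scene too. What is shaped like the part that bears spoon_grip but blue is not meant.

How it is judged:
On the way, in this order (a step that is already met when the one before it is completed fails the run):
1. the spoon hangs by its eye on the hook while the hook is still above its lower stop (x of spoon_eye in the frame of strip between -0.018 and -0.002 m and y of spoon_eye in the frame of strip between -0.008 and 0.008 m and z of spoon_eye in the frame of strip between 0.101 and 0.14 m and contact force between spoon and strip above 0.3 N), for 0.04 s.
2. the hook has been drawn down to its lower stop by the spoon (x of spoon_eye in the frame of strip between -0.018 and -0.002 m and z of spoon_eye in the frame of strip between 0.09 and 0.1005 m and contact force between spoon and strip above 0.3 N), for 0.1 s.
At the end, for the whole second after the job is handed in: The spoon hangs by its eye on the hook: the eye's upper edge 2 to 18 mm in front of the strip, within 9 mm of its middle and at most 2.5 mm above the lower stop's height, resting on the hook, within 0.2 rad of upright, under 0.03 m/s, released (x of spoon_eye in the frame of strip between -0.018 and -0.002 m and y of spoon_eye in the frame of strip between -0.009 and 0.009 m and z of spoon_eye in the frame of strip between 0.094 and 0.1005 m and contact force between spoon and strip above 0.2 N and angle between spoon_eye's own z axis and vertical below 0.2 rad and linear speed of spoon below 0.03 m/s); the robot touches nothing.
It fails at once if the spoon touches the cabinet or its frame (over 1 N) (contact force between spoon and cabinet above 1 N).
It fails at once if the robot touches the cabinet or its frame (over 1 N) (contact force between any of the fingers, the arm and cabinet above 1 N).
It fails at once if hook or strip is forced (over 22 N) (contact force between any of spoon, the fingers and strip above 22 N).
It fails at once if a bystander is moved more than 30 mm (distance of any of spatula, sippy, teapot, lid, bowl, mug, jar from where it was at the start of the episode above 0.03 m).
It also fails if it takes over 48 s, if anything falls off the work surface, if the arm or the gripper's body presses on something with over 40 N, if the wrist force passes 120 N, or if a joint passes its speed limit or range.

## Working session

There is one attempt and no reset: what is moved stays moved. The work goes in short steps, Python scripts to look and compute and a tool call to move; the robot and the scene stay as the last step left them, time stands still between calls to the robot, and variables do not carry over. Pictures are saved under pics/ and viewed, about 8 in all and at most 12, crops included, and the job is handed in when it is done.

Besides the shell and the picture viewer there is one more tool, called after "Request:" as name(argument=value, ...), one argument or row to a line, values as JSON. servo_tool: Moves the arm, as the interface text tells. Its arguments: {"type":"object","properties":{"plan":{"type":"array"},"hand":{"type":"number"},"newtons":{"type":"number"}},"required":["plan"]}

```bash
mkdir -p pics; python3 - <<'E'
from rig import r
import cv2, numpy as np
s=r.get_state(); print(s)
for n in ("scene","top","wrist"):
    im=r.camera(n); cv2.imwrite(f"pics/{n}0.png",im[:,:,::-1])
    m=r.camera_model(n); print(n,{k:np.round(np.array(v),4).tolist() if not isinstance(v,str) else v for k,v in m.items()})
print(r.tip_extent)
a=cv2.imread("pics/scene0.png");b=cv2.imread("pics/top0.png")
E
```

```text
{'time_s': 0.0, 'q': array([-1.33839198e+00,  2.77132389e-01, -2.78939909e-02,  1.26797650e+00,
       -9.04141256e-06,  1.46740172e+00]), 'dq': array([-8.82639849e-05,  2.14337022e-05,  2.67361357e-04, -1.93019463e-03,
        1.19320487e-04,  1.68081906e-03]), 'joint_torque': array([ 2.36649721e-04, -4.45505118e+01,  2.95208144e+01,  1.64145953e-02,
       -1.52107586e-04,  1.21073882e-06]), 'tool_pos': array([ 0.20575927, -0.58931698,  0.22065391]), 'tool_rot': array([-1.10068965e-03,  9.85937363e-01,  1.67111637e-01, -7.56286005e-05]), 'ft_force': array([0.20371941, 0.43374788, 0.04385928]), 'moment': array([-0.03299537, -0.01461099, -0.04869876]), 'gripper_width': 1.001342318665166}
scene {'K': [[452.4143, 0.0, 277.8263], [0.0, 452.4143, 204.9065], [0.0, 0.0, 1.0]], 'extrinsics': [[0.0031, 0.6522, -0.758, 1.3316], [0.9999, 0.0077, 0.0107, 0.1185], [0.0128, -0.758, -0.6521, 0.7925], [0.0, 0.0, 0.0, 1.0]]}
top {'K': [[397.45, 0.0, 289.9996], [0.0, 397.45, 208.9324], [0.0, 0.0, 1.0]], 'extrinsics': [[0.0274, -0.9918, 0.1245, 0.4291], [-0.9994, -0.03, -0.0193, 0.1151], [0.0229, -0.1239, -0.992, 1.1173], [0.0, 0.0, 0.0, 1.0]]}
wrist {'K': [[325.1923, 0.0, 276.0824], [0.0, 325.1923, 218.8678], [0.0, 0.0, 1.0]], 'T_tool_cam': [[0.0002, -0.9484, -0.3171, 0.0819], [1.0, 0.0001, 0.0002, 0.0003], [-0.0002, -0.3171, 0.9484, -0.1511], [0.0, 0.0, 0.0, 1.0]]}
0.011
```

View pics/scene0.png

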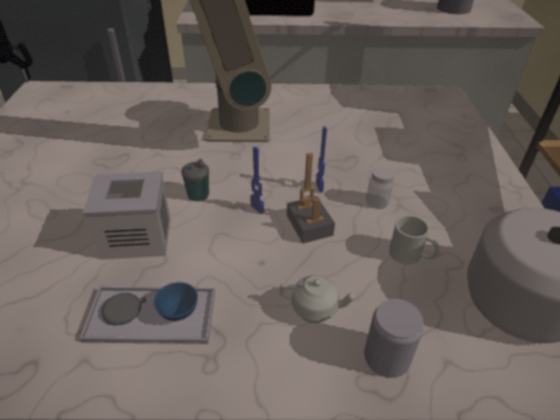

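View pics/top0.png

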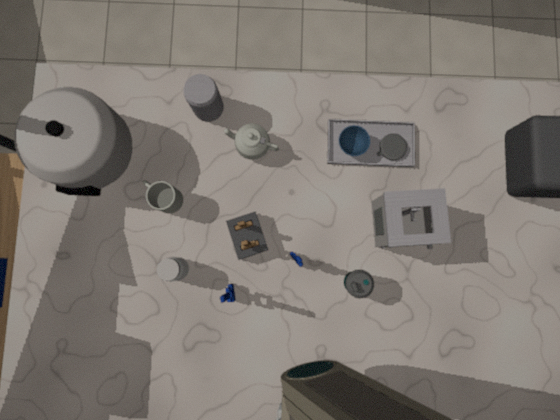

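The scene view shows the stand at about (310,218) with the tall beech spoon at (308,155–205) in the rear slot. Two blue lookalikes stand at (257,180) and (322,160), and the cabinet is at (130,210). In the top view the stand is at (247,235), the cabinet opening at (410,215), and the strip and hook appear on its upper side. I'll enlarge both.

```bash
python3 - <<'E'
import cv2, numpy as np
t=cv2.imread("pics/top0.png");s=cv2.imread("pics/scene0.png")
def c(im,x,y,w,h,k): 
    o=cv2.resize(im[y:y+h,x:x+w],None,fx=k,fy=k,interpolation=cv2.INTER_CUBIC)
    return cv2.convertScaleAbs(o,alpha=1.3)
A=c(t,367,180,100,75,4);B=c(t,197,190,100,75,4);C=c(s,80,165,100,75,4);D=c(s,260,145,100,75,4)
cv2.imwrite("pics/crops.png",np.vstack([np.hstack([A,B]),np.hstack([C,D])]))
E
```

```text
(no output)
```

View pics/crops.png

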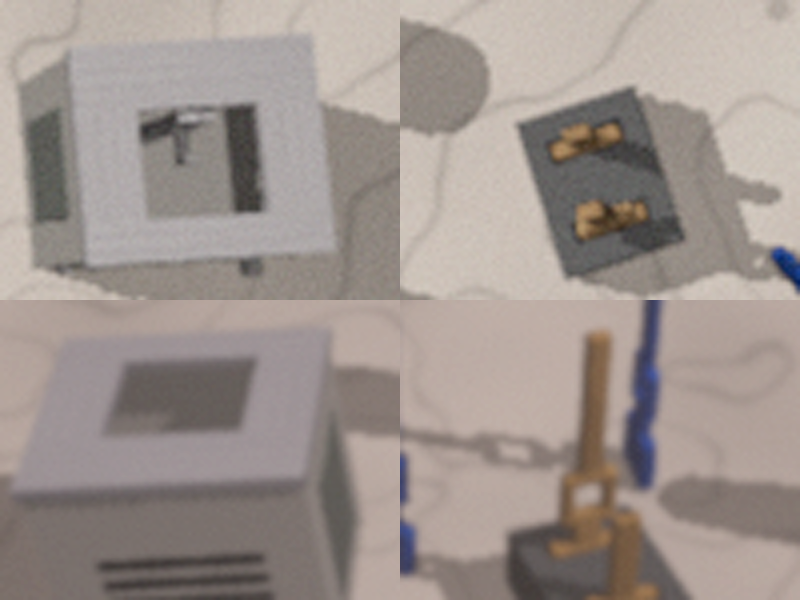

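```bash
cat > h.py <<'E'
from rig import r
import numpy as np, cv2
from scipy.spatial.transform import Rotation as R
def back(n,px,z):
    m=r.camera_model(n);K=np.array(m["K"]);E=np.array(m["extrinsics"])
    px=np.atleast_2d(px).astype(float)
    d=np.c_[px,np.ones(len(px))]@np.linalg.inv(K).T@E[:3,:3].T
    return E[:3,3]+d*((z-E[2,3])/d[:,2])[:,None]
def proj(n,P):
    m=r.camera_model(n);K=np.array(m["K"]);E=np.array(m["extrinsics"])
    p=(np.atleast_2d(P)-E[:3,3])@E[:3,:3]; p=p@K.T
    return p[:,:2]/p[:,2:]
def wr():
    s=r.get_state();q=s["tool_rot"]
    T=np.eye(4);T[:3,:3]=R.from_quat([q[1],q[2],q[3],q[0]]).as_matrix();T[:3,3]=s["tool_pos"];return T
def wcam(T=None):
    m=r.camera_model("wrist");return (wr() if T is None else T)@np.array(m["T_tool_cam"]),np.array(m["K"])
def wback(px,z,C,K):
    px=np.atleast_2d(px).astype(float);v=(px-K[:2,2])/K[0,0];t=np.linalg.norm(v,axis=1)
    d=np.c_[v*(np.sin(t)/np.maximum(t,1e-9))[:,None],np.cos(t)]@C[:3,:3].T
    return C[:3,3]+d*((z-C[2,3])/d[:,2])[:,None]
def wproj(P,C,K):
    p=(np.atleast_2d(P)-C[:3,3])@C[:3,:3];rho=np.linalg.norm(p[:,:2],axis=1);t=np.arctan2(rho,p[:,2])
    return p[:,:2]/rho[:,None]*t[:,None]*K[0,0]+K[:2,2]
E
python3 - <<'E'
from h import *
np.set_printoptions(precision=4,suppress=True)
A=lambda l:np.array(l)/4+[367,180]-.375
B=lambda l:np.array(l)/4+[97,190]-.375
Cc=lambda l:np.array(l)/4+[80,165-75]-.375
out=A([(70,47),(312,35),(335,248),(87,265)]);op=A([(138,108),(255,103),(268,212),(147,217)])
for z in(.15,.158):
    for n,p in(("out",out),("open",op)):
        w=back("top",p,z)[:,:2];print(z,n,w.tolist(),"c",w.mean(0),"sides",np.linalg.norm(np.roll(w,-1,0)-w,axis=1))
    w=back("scene",Cc([(68,340),(330,330),(303,482),(15,497)]),z)[:,:2];print("scene",w.tolist(),w.mean(0),np.linalg.norm(np.roll(w,-1,0)-w,axis=1))
    w=back("scene",Cc([(125,365),(257,357),(233,428),(103,436)]),z)[:,:2];print("sceneopen",w.tolist(),w.mean(0),np.linalg.norm(np.roll(w,-1,0)-w,axis=1))
st=back("top",B([(518,122),(632,88),(685,240),(567,278)]),.044)[:,:2];print("stand",st,st.mean(0),np.linalg.norm(np.roll(st,-1,0)-st,axis=1))
# spoon top in scene crop D (597,335)-> z .204
D=np.array([(597-400)/4+260,(336-300)/4+145])
print("spoon top scene",back("scene",D,.204))
E
```

```text
0.15 out [[0.6014377207966048, -0.13598773862172742], [0.6137598702297691, -0.28756275441685636], [0.4816668552688048, -0.29896521216222666], [0.46698806799569087, -0.1461213741966118]] c [ 0.541  -0.2172] sides [0.1521 0.1326 0.1535 0.1348]
0.15 open [[0.5645499810715131, -0.1781385958463026], [0.569889135181325, -0.25105220921266047], [0.5025584966845464, -0.2579660387698893], [0.49733373809420256, -0.1831817642413054]] c [ 0.5336 -0.2176] sides [0.0731 0.0677 0.075  0.0674]
scene [[0.4809997679894077, -0.29490703130955237], [0.4690587582119462, -0.14421258389383262], [0.604906015611371, -0.13275965982644794], [0.6185921417479883, -0.2815916014572433]] [ 0.5434 -0.2134] [0.1512 0.1363 0.1495 0.1382]
sceneopen [[0.5043784113850952, -0.25522621472583157], [0.49579870607048393, -0.1813433640986657], [0.5602830569659237, -0.18034257655710156], [0.5680248769716876, -0.2497238120104861]] [ 0.5321 -0.2167] [0.0744 0.0645 0.0698 0.0639]
0.158 out [[0.600012150137701, -0.133911044801027], [0.6122323917020218, -0.2842324897874778], [0.48123182556395044, -0.29554064578990064], [0.466674436260
[... 248 characters left out ...]
.1807147616843639]] c [ 0.5327 -0.2148] sides [0.0725 0.0671 0.0743 0.0668]
scene [[0.4915901675768998, -0.2897594297506455], [0.4797978310234863, -0.14094122477680793], [0.6139537030114569, -0.12963089695359403], [0.6274694281070085, -0.27660978553310434]] [ 0.5532 -0.2092] [0.1493 0.1346 0.1476 0.1365]
sceneopen [[0.5146777318802597, -0.2505726647625852], [0.5062048493950635, -0.17760970297307188], [0.5698863287974784, -0.1766213758777483], [0.5775317581828754, -0.24513877048722482]] [ 0.5421 -0.2125] [0.0735 0.0637 0.0689 0.0631]
stand [[0.5281 0.266 ]
 [0.5535 0.19  ]
 [0.452  0.1506]
 [0.4245 0.2284]] [0.4895 0.2087] [0.0801 0.109  0.0825 0.1102]
spoon top scene [[0.4672 0.201  0.204 ]]
```

The two views agree for a frame top at z=0.150, which puts the cabinet yaw near 4.8°, the opening centre near (0.533,-0.217), and the spoon near (0.465,0.200) with yaw 20°. Next I'll check how close the blue lookalikes are to the gripper and work out the move above the spoon.

```bash
python3 - <<'E'
from h import *
np.set_printoptions(precision=4,suppress=True)
for p,q in(((256,150),(257,207)),((323,129),(321,188))):
    print(back("scene",p,.196),back("scene",q,.01))
print(back("top",[(293,254),(301,263),(233,287),(226,300)],.19))
print(back("top",[(293,254),(301,263),(233,287),(226,300)],.02))
T=wr(); print(T)
s=np.array([.464,.199]);print(s-T[:2,3])
E
```

```text
[[0.4408 0.0776 0.196 ]] [[0.4311 0.0765 0.01  ]]
[[0.3438 0.243  0.196 ]] [[0.3485 0.2516 0.01  ]]
[[0.4404 0.0872 0.19  ]
 [0.4202 0.0681 0.19  ]
 [0.3616 0.2225 0.19  ]
 [0.3321 0.2371 0.19  ]]
[[0.4425 0.0821 0.02  ]
 [0.4186 0.0595 0.02  ]
 [0.3492 0.2422 0.02  ]
 [0.3143 0.2595 0.02  ]]
[[ 0.9441  0.3295 -0.0004  0.2058]
 [ 0.3295 -0.9441  0.0017 -0.5895]
 [ 0.0002 -0.0017 -1.      0.2209]
 [ 0.      0.      0.      1.    ]]
[0.2582 0.7885]
```

Request:
servo_tool(
  plan=[
    {"translation": [0, 0, -40], "twist": [0, 0, -7]},
    {"translation": [20, -26, -70], "twist": [0, 0, -14]},
    {"translation": [44, -58, -80], "twist": [0, 0, -21]},
    {"translation": [69, -90, -80], "twist": [0, 0, -28]},
    {"translation": [94, -123, -80], "twist": [0, 0, -35]},
    {"translation": [119, -155, -80], "twist": [0, 0, -42]},
    {"translation": [144, -188, -80], "twist": [0, 0, -49]},
    {"translation": [168, -220, -80], "twist": [0, 0, -56]},
  ],
  hand=0.2,
  newtons=60,
)

```text
time_s: 0.82
tool_pos: [0.2921, -0.3248, 0.3015]
tool_rot: [-0.0, 0.79, 0.613, 0.0]
ft_force: [0.4, -1.1, -0.1]
gripper_width: 0.597
```

```bash
cat > go.py <<'E'
from h import *
import sys
# target x y z yaw(tool x, deg) -> shift mm in tool axes, world-yaw left
np.set_printoptions(precision=2,suppress=True)
x,y,z,a=map(float,sys.argv[1:5]);T=wr();s=r.get_state()
print("t",s["time_s"],"pos",T[:3,3]*1000,"F",s["ft_force"],"M",s["moment"],"w",s["gripper_width"],"q",s["q"],"tilt",T[:3,2])
print("shift",T[:3,:3].T@(np.array([x,y,z])-T[:3,3])*1000,"twist z",-((a-np.degrees(np.arctan2(T[1,0],T[0,0]))+180)%360-180))
E
python3 go.py .464 .199 .30 200
```

```text
t 0.8167 pos [ 292.05 -324.78  301.53] F [ 0.4  -1.12 -0.13] M [ 0.02 -0.07  0.03] w 0.597490254839781 q [-0.99 -0.1  -0.27  1.4   0.    0.84] tilt [ 0.  0. -1.]
shift [550.12  35.85   1.78] twist z -124.4449984010032
```

Request:
servo_tool(
  plan=[
    {"translation": [40, 3, 0], "twist": [0, 0, -7]},
    {"translation": [80, 5, 0], "twist": [0, 0, -14]},
    {"translation": [120, 8, 0], "twist": [0, 0, -21]},
    {"translation": [160, 10, 0], "twist": [0, 0, -28]},
    {"translation": [200, 13, 0], "twist": [0, 0, -35]},
    {"translation": [240, 16, 0], "twist": [0, 0, -42]},
    {"translation": [280, 18, 0], "twist": [0, 0, -49]},
    {"translation": [320, 21, 0], "twist": [0, 0, -56]},
  ],
)

```text
time_s: 1.48
tool_pos: [0.3937, -0.0209, 0.3018]
tool_rot: [0.0, 0.41, 0.912, -0.0]
ft_force: [0.9, -1.2, 0.6]
gripper_width: 0.603
```

```bash
python3 go.py .464 .199 .30 200
```

```text
t 1.4833 pos [393.67 -20.89 301.81] F [ 0.94 -1.24  0.58] M [-0.05 -0.09 -0.  ] w 0.6031439401769715 q [-0.22 -0.18 -0.34  1.41 -0.    0.63] tilt [ 0. -0. -1.]
shift [117.81 198.54   1.8 ] twist z -68.42043854874365
```

Request:
servo_tool(
  plan=[
    {"translation": [20, 33, 0], "twist": [0, 0, -7]},
    {"translation": [40, 66, 0], "twist": [0, 0, -14]},
    {"translation": [60, 99, 0], "twist": [0, 0, -21]},
    {"translation": [80, 132, 0], "twist": [0, 0, -28]},
    {"translation": [100, 165, 0], "twist": [0, 0, -35]},
    {"translation": [112, 190, 0], "twist": [0, 0, -42]},
    {"translation": [112, 190, 0], "twist": [0, 0, -49]},
    {"translation": [112, 190, 0], "twist": [0, 0, -56]},
  ],
)

```text
time_s: 2.15
tool_pos: [0.463, 0.1882, 0.3011]
tool_rot: [-0.001, -0.068, 0.998, -0.0]
ft_force: [-0.5, -0.1, -0.5]
gripper_width: 0.6
```

Request:
servo_tool(
  plan=[
    {"translation": [0, 0, 0], "twist": [0, 0, -6]},
    {"translation": [0, 0, 0], "twist": [0, 0, -12]},
    {"translation": [0, 0, 0], "twist": [0, 0, -12]},
    {"translation": [0, 0, 0], "twist": [0, 0, -12]},
  ],
)

```text
time_s: 2.48
tool_pos: [0.4627, 0.1865, 0.3015]
tool_rot: [-0.0, -0.166, 0.986, -0.0]
ft_force: [0.4, 0.7, -0.2]
gripper_width: 0.599
```

```bash
python3 go.py .464 .199 .30 200; python3 - <<'E'
from h import *
T=wr();im=r.camera("wrist");np.save("T1.npy",T);cv2.imwrite("pics/w1.png",im[:,:,::-1])
C,K=wcam(T);P=[[.464,.199,.204],[.464,.199,.094],[.464,.199,.008],[.4895,.2087,.044]];print(wproj(P,C,K))
E
```

```text
t 2.4833 pos [462.71 186.51 301.51] F [ 0.37  0.72 -0.19] M [ 0.01 -0.05 -0.04] w 0.5985989847602027 q [ 0.25  0.02 -0.16  1.39  0.   -0.08] tilt [-0. -0. -1.]
shift [-5.31 11.38  1.51] twist z -0.9083157700583797
[[290.55478511 222.94064505]
 [286.43343323 191.14459586]
 [284.53286521 176.7123922 ]
 [285.71150924 202.51241431]]
```

View pics/w1.png

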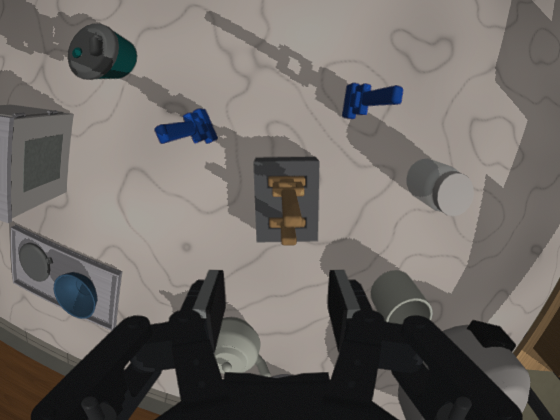

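The fisheye view shows the stand at (287,200), with the tall spoon's handle running from (287,190) to its top near (291,222) and the spatula top at (289,238). The predicted spoon top (290.5,223) fits. I'll zoom in once to get the sub-pixel top centre and yaw.

```bash
python3 - <<'E'
from h import *
im=cv2.imread("pics/w1.png");c=im[150:250,240:340]
cv2.imwrite("pics/w1c.png",cv2.convertScaleAbs(cv2.resize(c,None,fx=6,fy=6,interpolation=cv2.INTER_CUBIC),alpha=1.5))
E
```

```text
(no output)
```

View pics/w1c.png

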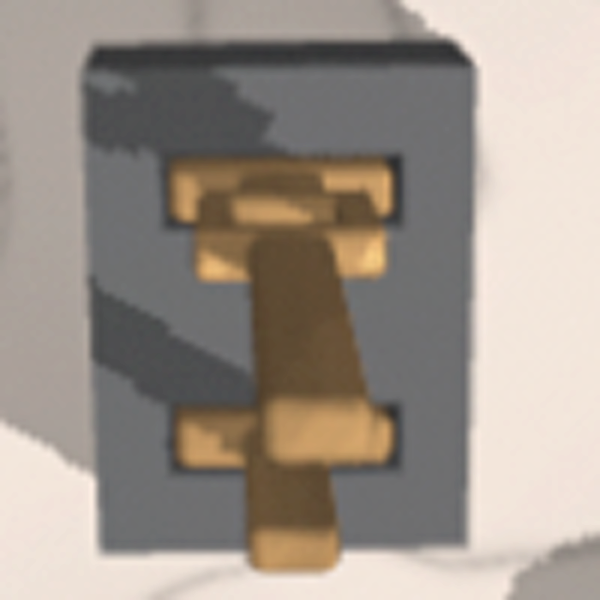

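```bash
python3 - <<'E'
from h import *
np.set_printoptions(precision=4,suppress=True)
T=np.load("T1.npy");C,K=wcam(T)
f=lambda l:np.array(l)/6+[240,150]-.42
print(wback(f([(319,431)]),.204,C,K))
s=wback(f([(85,65),(472,65),(466,548),(100,552)]),.044,C,K)[:,:2];print(s,s.mean(0),np.degrees(np.arctan2(*(s[3]-s[0])[::-1])),np.degrees(np.arctan2(*(s[2]-s[1])[::-1])))
E
python3 go.py .464 .198 .172 200
```

```text
[[0.4622 0.2002 0.204 ]]
[[0.4505 0.152 ]
 [0.4234 0.2292]
 [0.5264 0.2676]
 [0.5544 0.1894]] [0.4887 0.2095] 19.76013763726794 20.483977957163834
t 2.5333 pos [462.75 186.46 301.59] F [ 0.72  1.37 -0.86] M [-0.03 -0.01 -0.  ] w 0.6024353337634829 q [ 0.25  0.02 -0.16  1.39 -0.   -0.08] tilt [-0. -0. -1.]
shift [ -5.02  10.5  129.58] twist z -0.9041170430813281
```

Request:
servo_tool(
  plan=[
    {"translation": [-4, 13, 20], "twist": [0, 0, -1]},
    {"translation": [-4, 13, 40], "twist": [0, 0, -1]},
    {"translation": [-4, 13, 70], "twist": [0, 0, -1]},
    {"translation": [-4, 13, 100], "twist": [0, 0, -1]},
    {"translation": [-4, 13, 120], "twist": [0, 0, -1]},
    {"translation": [-4, 13, 130], "twist": [0, 0, -1]},
    {"translation": [-4, 13, 130], "twist": [0, 0, -1]},
    {"translation": [-4, 13, 130], "twist": [0, 0, -1]},
  ],
)

```text
time_s: 3.2
tool_pos: [0.4625, 0.2001, 0.1721]
tool_rot: [-0.0, -0.175, 0.985, -0.0]
ft_force: [-0.1, -0.1, 0.7]
gripper_width: 0.601
```

```bash
python3 go.py .4622 .2 .172 200
```

```text
t 3.2 pos [462.55 200.07 172.11] F [-0.05 -0.1   0.67] M [-0.02 -0.01 -0.04] w 0.6006516079228629 q [ 0.28  0.1  -0.35  1.12 -0.   -0.07] tilt [-0. -0. -1.]
shift [0.35 0.05 0.11] twist z 0.1830238097139727
```

Request:
servo_tool(
  plan=[
    {"translation": [0, 0, 0], "twist": [0, 0, 0]},
    {"translation": [0, 0, 0], "twist": [0, 0, 0]},
    {"translation": [0, 0, 0], "twist": [0, 0, 0]},
    {"translation": [0, 0, 0], "twist": [0, 0, 0]},
    {"translation": [0, 0, 0], "twist": [0, 0, 0]},
    {"translation": [0, 0, 0], "twist": [0, 0, 0]},
    {"translation": [0, 0, 0], "twist": [0, 0, 0]},
    {"translation": [0, 0, 0], "twist": [0, 0, 0]},
  ],
  hand=-1,
  newtons=60,
)

```text
time_s: 3.87
tool_pos: [0.464, 0.2007, 0.1737]
tool_rot: [0.002, -0.176, 0.984, 0.0]
ft_force: [0.8, 1.2, 6.5]
gripper_width: 0.169
```

```bash
python3 go.py .4622 .2 .172 200
```

```text
t 3.8667 pos [463.98 200.65 173.67] F [0.79 1.23 6.49] M [ 0.05  0.01 -0.01] w 0.16869645393567917 q [ 0.28  0.09 -0.35  1.12  0.   -0.07] tilt [ 0.  0. -1.]
shift [1.9  0.   1.66] twist z 0.2376893476900932
```

Request:
servo_tool(
  plan=[
    {"translation": [0, 0, -10], "twist": [0, 0, 0]},
    {"translation": [0, 0, -30], "twist": [0, 0, 0]},
    {"translation": [0, 0, -60], "twist": [0, 0, 0]},
    {"translation": [0, 0, -100], "twist": [0, 0, 0]},
    {"translation": [0, 0, -140], "twist": [0, 0, 0]},
    {"translation": [0, 0, -180], "twist": [0, 0, 0]},
    {"translation": [0, 0, -215], "twist": [0, 0, 0]},
    {"translation": [0, 0, -215], "twist": [0, 0, 0]},
  ],
)

```text
time_s: 4.53
tool_pos: [0.4653, 0.2009, 0.3957]
tool_rot: [0.007, -0.176, 0.984, 0.001]
ft_force: [0.8, 0.2, -0.3]
gripper_width: 0.17
```

```bash
python3 go.py .520 -.22 .387 184.8
```

```text
t 4.5333 pos [465.26 200.9  395.7 ] F [ 0.84  0.18 -0.32] M [ 0.03 -0.03 -0.05] w 0.1695314368496617 q [ 0.28  0.01  0.03  1.57 -0.   -0.07] tilt [ 0.01  0.   -1.  ]
shift [  94.35 -413.84    7.88] twist z 15.437240589340945
```

Request:
servo_tool(
  plan=[
    {"translation": [9, -38, 0], "twist": [0, 0, 2]},
    {"translation": [18, -76, 0], "twist": [0, 0, 4]},
    {"translation": [27, -114, 0], "twist": [0, 0, 6]},
    {"translation": [36, -152, 0], "twist": [0, 0, 8]},
    {"translation": [45, -190, 0], "twist": [0, 0, 10]},
    {"translation": [54, -228, 0], "twist": [0, 0, 12]},
    {"translation": [63, -266, 0], "twist": [0, 0, 14]},
    {"translation": [72, -304, 0], "twist": [0, 0, 15.4]},
  ],
)

```text
time_s: 5.2
tool_pos: [0.4994, -0.1118, 0.3868]
tool_rot: [-0.0, -0.041, 0.999, 0.0]
ft_force: [1.3, 0.8, -0.1]
gripper_width: 0.173
```

```bash
python3 go.py .520 -.22 .387 184.8
```

```text
t 5.2 pos [ 499.38 -111.79  386.77] F [ 1.3   0.8  -0.12] M [ 0.05 -0.06  0.04] w 0.173485517673392 q [-0.35  0.03  0.03  1.57  0.   -0.43] tilt [-0.  0. -1.]
shift [ -11.61 -109.54   -0.26] twist z -0.06159972342095443
```

Request:
servo_tool(
  plan=[
    {"translation": [-4, -38, 0], "twist": [0, 0, 0]},
    {"translation": [-8, -76, 0], "twist": [0, 0, 0]},
    {"translation": [-11, -100, 0], "twist": [0, 0, 0]},
    {"translation": [-11, -107, 0], "twist": [0, 0, 0]},
    {"translation": [-11, -107, 0], "twist": [0, 0, 0]},
    {"translation": [-11, -107, 0], "twist": [0, 0, 0]},
  ],
)

```text
time_s: 5.7
tool_pos: [0.5195, -0.2151, 0.3865]
tool_rot: [-0.001, -0.042, 0.999, 0.001]
ft_force: [-0.4, 0.8, -1.4]
gripper_width: 0.166
```

```bash
python3 go.py .520 -.22 .387 184.8; python3 - <<'E'
from h import *
T=wr();im=r.camera("wrist");np.save("T2.npy",T);cv2.imwrite("pics/w2.png",im[:,:,::-1])
C,K=wcam(T);print(wproj(np.array([[.533,-.2175,.15]]),C,K))
d=cv2.resize(im[100:400,80:480],None,fx=2,fy=2,interpolation=cv2.INTER_CUBIC)
cv2.imwrite("pics/w2c.png",cv2.convertScaleAbs(d[:,:,::-1],alpha=1.4))
E
```

```text
t 5.7 pos [ 519.51 -215.08  386.53] F [-0.44  0.82 -1.38] M [ 0.05 -0.01  0.08] w 0.16621264958956733 q [-0.51  0.13  0.13  1.58  0.   -0.59] tilt [-0.  0. -1.]
shift [-0.08 -4.94 -0.48] twist z 0.0139252120046649
[[273.138286   191.90135999]]
```

View pics/w2c.png

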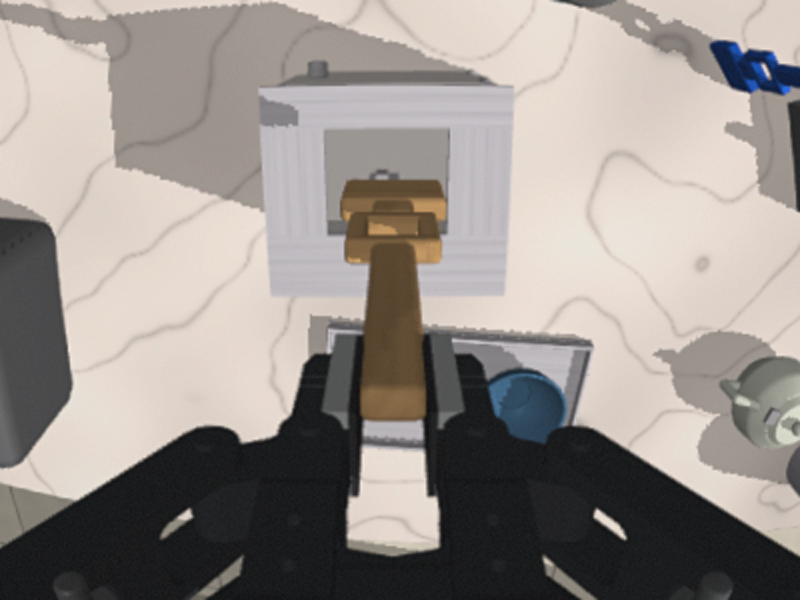

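The spoon hangs straight in the jaws. Its paddle is at (393,200) in the crop, and the opening spans (325–449, 128–235). The hook's tip shows just above the paddle at about (383,174). I'll turn these into positions and check the spoon's pose in hand.

```bash
python3 - <<'E'
from h import *
np.set_printoptions(precision=4,suppress=True)
T=np.load("T2.npy");C,K=wcam(T)
f=lambda l:np.array(l)/2+[80,100]-.25
o=wback(f([(325,128),(449,128),(446.5,234),(328,236)]),.15,C,K)[:,:2];print("opening",o,o.mean(0),np.linalg.norm(np.roll(o,-1,0)-o,axis=1))
e=[np.degrees(np.arctan2(*(o[j]-o[i])[::-1])) for i,j in((0,3),(1,2),(0,1),(3,2))];print("yaw",e)
u=wback(f([(260,88),(513,86),(505,296),(271,296)]),.15,C,K)[:,:2];print("outer",u,u.mean(0),np.linalg.norm(np.roll(u,-1,0)-u,axis=1),[np.degrees(np.arctan2(*(u[j]-u[i])[::-1])) for i,j in((0,3),(1,2),(0,1),(3,2))])
for z in(.12,.13,.14,.148):print("tip wrist",z,wback(f([(383,174)]),z,C,K)[0],"top",back("top",[367+182/4-.4,180+157/4-.4],z)[0],back("top",[367+180/4-.4,180+113/4-.4],z)[0])
# predicted spoon points for spoon straight in hand: dx offset along tool x
for dx in(0,-.003,.003):
  P=[]
  for x,y,z in[(5,0,24),(0,0,24),(5,0,-108),(6,24,-133),(6,-24,-133),(6,0,-133),(6,0,-172),(-6,0,-133)]:
    P.append((T@np.array([x/1000+dx,y/1000,-.0063-z/1000,1]))[:3])
  print(dx,((wproj(P,C,K)-[80,100]+.25)*2).tolist())
E
```

```text
opening [[ 0.5011 -0.2575]
 [ 0.4949 -0.1831]
 [ 0.5618 -0.1775]
 [ 0.5693 -0.2517]] [ 0.5318 -0.2174] [0.0746 0.0671 0.0745 0.0685]
yaw [np.float64(4.858482377381831), np.float64(4.767071953717658), np.float64(94.75657945690088), np.float64(95.81670918476411)]
outer [[ 0.4793 -0.2984]
 [ 0.4655 -0.1472]
 [ 0.601  -0.1342]
 [ 0.6139 -0.2873]] [ 0.5399 -0.2168] [0.1519 0.1361 0.1536 0.1351] [np.float64(4.750304774883595), np.float64(5.470885413706602), np.float64(95.19140117202102), np.float64(94.8203545334611)]
tip wrist 0.12 [ 0.5335 -0.2202  0.12  ] top [ 0.5383 -0.215   0.12  ] [ 0.5664 -0.2141  0.12  ]
tip wrist 0.13 [ 0.5313 -0.2202  0.13  ] top [ 0.5372 -0.2117  0.13  ] [ 0.565  -0.2108  0.13  ]
tip wrist 0.14 [ 0.529  -0.2203  0.14  ] top [ 0.5361 -0.2084  0.14  ] [ 0.5637 -0.2075  0.14  ]
tip wrist 0.148 [ 0.5272 -0.2203  0.148 ] top [ 0.5352 -0.2058  0.148 ] [ 0.5626 -0.2048  0.148 ]
0 [[393.7051344045831, 393.7853289888385], [393.68389526522174, 412.718953188343], [393.31049666429817, 218.66218600735226], [447.4164252029723, 200.34707253499585], [339.12349194023335, 200.31562926272227], [393.27322625428815, 200.24359560804334], [393.2242150624079, 179.95388875318014], [393.26081493304423, 226.1335052561804]]
-0.003 [[393.6923770882672, 405.23131503960144], [393.6712170390615, 423.73742869227203], [393.3068987418475, 225.7171398214599], [447.2551329922901, 206.85958651254703], [339.2787058485598, 206.8286885129247], [393.2701554919105, 206.77187045122565], [393.2217302035277, 185.77320753196045], [393.25766247514923, 232.50986891409275]]
0.003 [[393.71792041288757, 382.08049508541853], [393.69662543266304, 401.4446578447297], [393.3140678077476, 211.5609662630065], [447.57496631278843, 193.79926311096693], [338.97098344100596, 193.76726860569164], [393.27627371942026, 193.6797833154401], [393.2266817442454, 174.10983695498192], [393.2639486831582, 219.71778116462974]]
```

The paddle hides the hook's tip. I'll step aside sideways for one clear look.

Request:
servo_tool(
  plan=[
    {"translation": [0, 35, 0], "twist": [0, 0, 0]},
    {"translation": [0, 60, 0], "twist": [0, 0, 0]},
    {"translation": [0, 60, 0], "twist": [0, 0, 0]},
    {"translation": [0, 60, 0], "twist": [0, 0, 0]},
  ],
)

```text
time_s: 6.08
tool_pos: [0.5145, -0.1533, 0.3876]
tool_rot: [0.0, -0.044, 0.999, -0.0]
ft_force: [1.2, -0.4, -0.8]
gripper_width: 0.171
```

```bash
python3 - <<'E'
from h import *
np.set_printoptions(precision=4,suppress=True)
T=wr();im=r.camera("wrist");np.save("T3.npy",T);cv2.imwrite("pics/w3.png",im[:,:,::-1])
C,K=wcam(T);p=wproj(np.array([[.533,-.2175,.15]]),C,K)[0];print(T[:3,3],p)
x0,y0=int(p[0])-50,int(p[1])-45;print(x0,y0)
c=im[y0:y0+100,x0:x0+100]
cv2.imwrite("pics/w3c.png",cv2.convertScaleAbs(cv2.resize(c,None,fx=6,fy=6,interpolation=cv2.INTER_CUBIC)[:,:,::-1],alpha=1.4))
E
```

```text
[ 0.5145 -0.1533  0.3876] [223.4764 191.1296]
173 146
```

View pics/w3c.png

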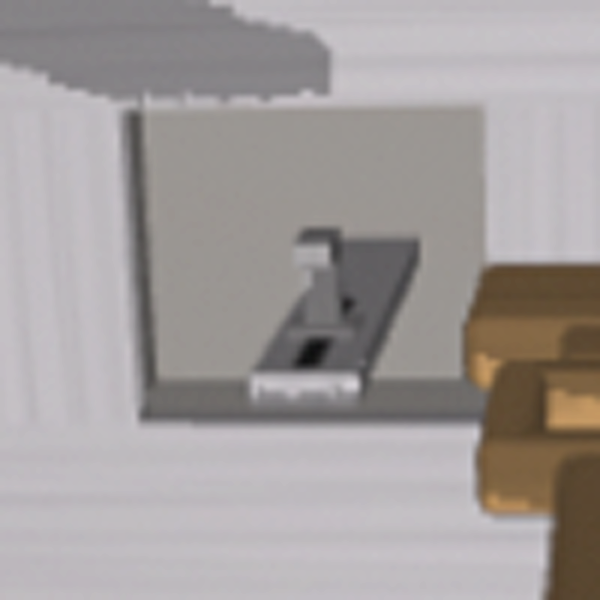

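```bash
python3 - <<'E'
from h import *
np.set_printoptions(precision=4,suppress=True)
T=np.load("T3.npy");C,K=wcam(T)
f=lambda l:np.array(l)/6+[173,146]-.42
o=wback(f([(130,108),(485,106),(143,420)]),.15,C,K);print("opening",o)
print("opening centre",(o[1]+o[2])/2)
s=wback(f([(250,374),(362,374),(307,374)]),.14,C,K);print("strip",s,np.linalg.norm(s[1]-s[0]))
a=np.radians(4.85);ex=np.array([np.cos(a),np.sin(a)]);ey=np.array([-ex[1],ex[0]])
m=s[:2].mean(0)[:2];oc=((o[1]+o[2])/2)[:2]
print("strip in opening frame",(m-oc)@ex,(m-oc)@ey)
for z in np.arange(.115,.15,.004):
    t=wback(f([(314,253)]),z,C,K)[0][:2];w=wback(f([(296,253),(332,253),(314,238),(314,268)]),z,C,K)[:,:2]
    print(round(z,3),"tip in strip frame",(t-m)@ex,(t-m)@ey,np.linalg.norm(w[0]-w[1]),np.linalg.norm(w[2]-w[3]))
E
```

```text
opening [[ 0.5009 -0.2559  0.15  ]
 [ 0.4953 -0.1828  0.15  ]
 [ 0.568  -0.2515  0.15  ]]
opening centre [ 0.5316 -0.2172  0.15  ]
strip [[ 0.5589 -0.2301  0.14  ]
 [ 0.5568 -0.2057  0.14  ]
 [ 0.5578 -0.2176  0.14  ]] 0.024511865018911696
strip in opening frame 0.026016079247914523 -0.002957698332698586
0.115 tip in strip frame -0.020903776660622955 -0.0011973869045782198 0.008209928408697761 0.006923294022613088
0.119 tip in strip frame -0.02182724572093471 -0.0005481636108438339 0.00813242210847182 0.0068579342681356105
0.123 tip in strip frame -0.022750714781246455 0.00010105968289057996 0.008054915808245905 0.006792574513658358
0.127 tip in strip frame -0.0236741838415581 0.0007502829766249568 0.007977409508019962 0.006727214759181103
0.131 tip in strip frame -0.02459765290186985 0.0013995062703593705 0.00789990320779403 0.006661855004703737
0.135 tip in strip frame -0.025521121962181603 0.0020487295640937565 0.007822396907568106 0.0065964952502263734
0.139 tip in strip frame -0.026444591022493354 0.0026979528578281705 0.007744890607342165 0.006531135495749007
0.143 tip in strip frame -0.02736806008280511 0.0033471761515625567 0.00766738430711626 0.006465775741271643
0.147 tip in strip frame -0.02829152914311675 0.003996399445296961 0.007589878006890318 0.006400415986794279
```

The strip's front face is at (0.558,-0.218), so it protrudes 8 mm into the opening, and its measured width of 24.5 mm fits. The tip is 22 mm in front of it, with its top at about z=0.12. I'll go over the tip and feel for its height with the paddle's end.

```bash
python3 go.py .5359 -.2198 .325 184.85
```

```text
t 6.1333 pos [ 514.78 -154.31  387.44] F [-0.35  0.31 -0.55] M [-0.    0.02 -0.01] w 0.16971012599484134 q [-0.41  0.08  0.08  1.57 -0.   -0.5 ] tilt [ 0. -0. -1.]
shift [-15.27 -67.04  62.5 ] twist z 0.15587061555606851
```

Request:
servo_tool(
  plan=[
    {"translation": [-8, -33, 0], "twist": [0, 0, 0]},
    {"translation": [-15, -60, 0], "twist": [0, 0, 0]},
    {"translation": [-15, -67, 10], "twist": [0, 0, 0]},
    {"translation": [-15, -67, 30], "twist": [0, 0, 0]},
    {"translation": [-15, -67, 50], "twist": [0, 0, 0]},
    {"translation": [-15, -67, 62], "twist": [0, 0, 0]},
    {"translation": [-15, -67, 62], "twist": [0, 0, 0]},
    {"translation": [-15, -67, 62], "twist": [0, 0, 0]},
  ],
)

```text
time_s: 6.8
tool_pos: [0.5349, -0.221, 0.3241]
tool_rot: [-0.001, -0.042, 0.999, 0.001]
ft_force: [0.4, 0.7, 0.2]
gripper_width: 0.169
```

```bash
python3 go.py .5359 -.2198 .310 184.85
```

```text
t 6.8 pos [ 534.94 -221.02  324.11] F [0.43 0.73 0.2 ] M [-0.    0.06 -0.01] w 0.16898280538179697 q [-0.5   0.16  0.04  1.45 -0.   -0.59] tilt [-0.  0. -1.]
shift [-1.08  1.11 14.11] twist z -0.009424124176916848
```

Request:
servo_tool(
  plan=[
    {"translation": [-1, 1, 4], "twist": [0, 0, 0]},
    {"translation": [-1, 1, 9], "twist": [0, 0, 0]},
    {"translation": [-1, 1, 14], "twist": [0, 0, 0]},
    {"translation": [-1, 1, 19], "twist": [0, 0, 0]},
    {"translation": [-1, 1, 24], "twist": [0, 0, 0]},
    {"translation": [-1, 1, 24], "twist": [0, 0, 0]},
    {"translation": [-1, 1, 24], "twist": [0, 0, 0]},
  ],
)

```text
time_s: 7.38
tool_pos: [0.5362, -0.2202, 0.3003]
tool_rot: [-0.0, -0.042, 0.999, 0.0]
ft_force: [-0.5, -0.0, 0.3]
gripper_width: 0.175
```

Request:
servo_tool(
  plan=[
    {"translation": [0, 0, 1], "twist": [0, 0, 0]},
    {"translation": [0, 0, 2], "twist": [0, 0, 0]},
    {"translation": [0, 0, 3], "twist": [0, 0, 0]},
    {"translation": [0, 0, 4], "twist": [0, 0, 0]},
    {"translation": [0, 0, 4], "twist": [0, 0, 0]},
    {"translation": [0, 0, 4], "twist": [0, 0, 0]},
  ],
)

```text
time_s: 7.88
tool_pos: [0.5365, -0.2203, 0.2968]
tool_rot: [-0.0, -0.042, 0.999, 0.0]
ft_force: [-0.5, -0.3, 0.4]
gripper_width: 0.169
```

```bash
python3 go.py .5359 -.2198 .300 184.85
```

```text
t 7.8833 pos [ 536.47 -220.32  296.77] F [-0.49 -0.25  0.35] M [0.02 0.02 0.  ] w 0.1687499852396986 q [-0.5   0.17 -0.01  1.4   0.   -0.59] tilt [-0.  0. -1.]
shift [ 0.52  0.57 -3.23] twist z -0.012732498548757576
```

Request:
servo_tool(
  plan=[
    {"translation": [0, 0, 1], "twist": [0, 0, 0]},
    {"translation": [0, 0, 2], "twist": [0, 0, 0]},
    {"translation": [0, 0, 2], "twist": [0, 0, 0]},
    {"translation": [0, 0, 2], "twist": [0, 0, 0]},
  ],
)

```text
time_s: 8.22
tool_pos: [0.5364, -0.2203, 0.2947]
tool_rot: [-0.0, -0.042, 0.999, 0.0]
ft_force: [0.7, -0.3, -1.1]
gripper_width: 0.168
```

Request:
servo_tool(
  plan=[
    {"translation": [0, 0, 1], "twist": [0, 0, 0]},
    {"translation": [0, 0, 2], "twist": [0, 0, 0]},
    {"translation": [0, 0, 2], "twist": [0, 0, 0]},
    {"translation": [0, 0, 2], "twist": [0, 0, 0]},
  ],
)

```text
time_s: 8.55
tool_pos: [0.5364, -0.2203, 0.2927]
tool_rot: [-0.0, -0.042, 0.999, 0.0]
ft_force: [-0.1, 0.8, 0.5]
gripper_width: 0.166
```

Request:
servo_tool(
  plan=[
    {"translation": [0, 0, 1], "twist": [0, 0, 0]},
    {"translation": [0, 0, 2], "twist": [0, 0, 0]},
    {"translation": [0, 0, 2], "twist": [0, 0, 0]},
    {"translation": [0, 0, 2], "twist": [0, 0, 0]},
  ],
)

```text
time_s: 8.88
tool_pos: [0.5364, -0.2203, 0.2907]
tool_rot: [-0.0, -0.042, 0.999, 0.0]
ft_force: [0.4, -0.0, -1.3]
gripper_width: 0.169
```

Request:
servo_tool(
  plan=[
    {"translation": [0, 0, 0.7], "twist": [0, 0, 0]},
    {"translation": [0, 0, 1.5], "twist": [0, 0, 0]},
    {"translation": [0, 0, 1.5], "twist": [0, 0, 0]},
    {"translation": [0, 0, 1.5], "twist": [0, 0, 0]},
  ],
)

```text
time_s: 9.22
tool_pos: [0.5365, -0.2203, 0.2892]
tool_rot: [-0.0, -0.042, 0.999, 0.0]
ft_force: [0.2, -0.7, -1.5]
gripper_width: 0.166
```

Request:
servo_tool(
  plan=[
    {"translation": [0, 0, 0.7], "twist": [0, 0, 0]},
    {"translation": [0, 0, 1.5], "twist": [0, 0, 0]},
    {"translation": [0, 0, 1.5], "twist": [0, 0, 0]},
    {"translation": [0, 0, 1.5], "twist": [0, 0, 0]},
  ],
)

```text
time_s: 9.55
tool_pos: [0.5364, -0.2203, 0.2877]
tool_rot: [-0.0, -0.042, 0.999, 0.0]
ft_force: [-0.1, -0.2, 0.2]
gripper_width: 0.168
```

Request:
servo_tool(
  plan=[
    {"translation": [0, 0, 0.7], "twist": [0, 0, 0]},
    {"translation": [0, 0, 1.5], "twist": [0, 0, 0]},
    {"translation": [0, 0, 1.5], "twist": [0, 0, 0]},
    {"translation": [0, 0, 1.5], "twist": [0, 0, 0]},
  ],
)

```text
time_s: 9.88
tool_pos: [0.5366, -0.2204, 0.2865]
tool_rot: [0.0, -0.042, 0.999, -0.0]
ft_force: [0.0, -0.3, -0.7]
gripper_width: 0.17
```

Request:
servo_tool(
  plan=[
    {"translation": [0, 0, 0.5], "twist": [0, 0, 0]},
    {"translation": [0, 0, 1], "twist": [0, 0, 0]},
    {"translation": [0, 0, 1], "twist": [0, 0, 0]},
    {"translation": [0, 0, 1], "twist": [0, 0, 0]},
  ],
)

```text
time_s: 10.22
tool_pos: [0.5367, -0.2204, 0.2859]
tool_rot: [0.0, -0.042, 0.999, -0.0]
ft_force: [-1.4, 0.8, 3.2]
gripper_width: 0.166
```

```bash
python3 - <<'E'
from h import *
import time
for i in range(6):
    s=r.get_state();print(s["time_s"],s["ft_force"],s["tool_pos"]*1000); r.camera("wrist")
E
```

```text
10.2167 [-1.36644204  0.83300999  3.15310324] [ 536.7485504  -220.41968027  285.90165923]
10.2667 [-0.35420109 -0.23702153  3.82339046] [ 536.74022831 -220.43503746  285.86896755]
10.3167 [0.17970011 0.54596568 3.53773162] [ 536.72147211 -220.42269577  285.81546729]
10.3667 [0.20900367 1.06885954 3.6744476 ] [ 536.70331199 -220.41833144  285.78369845]
10.4167 [ 1.34301647 -0.17319556  2.97539436] [ 536.71523999 -220.43848109  285.76427158]
10.4667 [0.00583031 1.95819026 3.53433597] [ 536.68718192 -220.43750733  285.72108381]
```

Contact at 3.5 N: the tip's top meets the paddle's end at TCP z≈0.2865. Next I back off up, move 20 mm in front of the tip, and go down to 84 mm below the contact height (TCP 0.2025), which centres the window on the hook.

Request:
servo_tool(
  plan=[
    {"translation": [0, 0, -3], "twist": [0, 0, 0]},
    {"translation": [0, 0, -6], "twist": [0, 0, 0]},
    {"translation": [7, 0, -6], "twist": [0, 0, 0]},
    {"translation": [14, 0, -6], "twist": [0, 0, 0]},
    {"translation": [20, 0, -6], "twist": [0, 0, 0]},
    {"translation": [20, 0, -6], "twist": [0, 0, 0]},
    {"translation": [20, 0, -6], "twist": [0, 0, 0]},
  ],
)

```text
time_s: 11.1
tool_pos: [0.5159, -0.222, 0.2912]
tool_rot: [-0.0, -0.042, 0.999, 0.0]
ft_force: [-0.3, 0.4, -0.6]
gripper_width: 0.166
```

Request:
servo_tool(
  plan=[
    {"translation": [0, 0, 10], "twist": [0, 0, 0]},
    {"translation": [0, 0, 25], "twist": [0, 0, 0]},
    {"translation": [0, 0, 40], "twist": [0, 0, 0]},
    {"translation": [0, 0, 55], "twist": [0, 0, 0]},
    {"translation": [0, 0, 70], "twist": [0, 0, 0]},
    {"translation": [0, 0, 80], "twist": [0, 0, 0]},
    {"translation": [0, 0, 80], "twist": [0, 0, 0]},
    {"translation": [0, 0, 80], "twist": [0, 0, 0]},
  ],
)

```text
time_s: 11.77
tool_pos: [0.5161, -0.2217, 0.2104]
tool_rot: [-0.001, -0.042, 0.999, 0.0]
ft_force: [0.6, -0.5, -0.4]
gripper_width: 0.168
```

```bash
python3 go.py .5460 -.2190 .2025 184.85; python3 - <<'E'
from h import *
T=wr();im=r.camera("wrist");np.save("T4.npy",T);cv2.imwrite("pics/w4.png",im[:,:,::-1])
d=cv2.resize(im[120:320,180:380],None,fx=3,fy=3,interpolation=cv2.INTER_CUBIC)
cv2.imwrite("pics/w4c.png",cv2.convertScaleAbs(d[:,:,::-1],alpha=1.6))
E
```

```text
t 11.7667 pos [ 516.12 -221.67  210.45] F [ 0.6  -0.45 -0.41] M [-0.03 -0.   -0.  ] w 0.16832001500130053 q [-0.52  0.17 -0.18  1.22  0.   -0.61] tilt [-0.  0. -1.]
shift [-30.01   0.13   7.9 ] twist z -0.0021756956058425203
```

View pics/w4c.png

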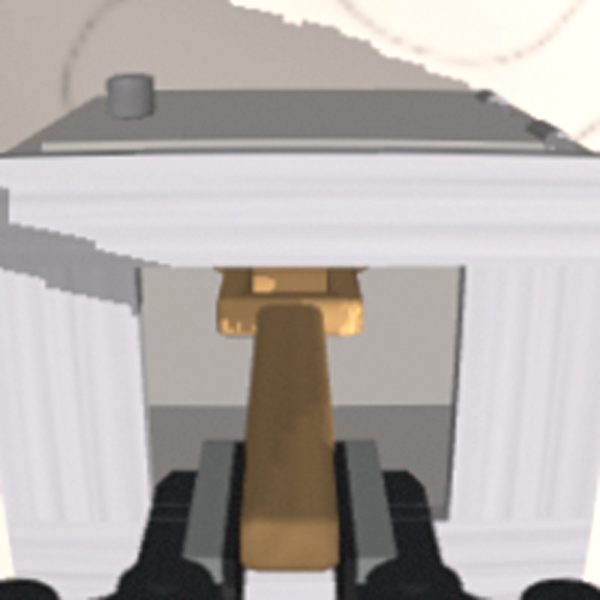

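The spoon is inside the opening with about 10 mm clear on each side (handle at column 290, opening at 138–465), and the hook is hidden behind the handle. I'll go down the last 8 mm, then move slowly toward the strip while watching the force.

Request:
servo_tool(
  plan=[
    {"translation": [0, 0, 4], "twist": [0, 0, 0]},
    {"translation": [0, 0, 8], "twist": [0, 0, 0]},
    {"translation": [-4, 0, 8], "twist": [0, 0, 0]},
    {"translation": [-8, 0, 8], "twist": [0, 0, 0]},
    {"translation": [-11, 0, 8], "twist": [0, 0, 0]},
    {"translation": [-13, 0, 8], "twist": [0, 0, 0]},
    {"translation": [-15, 0, 8], "twist": [0, 0, 0]},
    {"translation": [-15, 0, 8], "twist": [0, 0, 0]},
  ],
)

```text
time_s: 12.48
tool_pos: [0.5321, -0.2208, 0.2034]
tool_rot: [0.0, -0.042, 0.999, -0.0]
ft_force: [-0.7, 0.2, -1.3]
gripper_width: 0.17
```

```bash
python3 go.py .5478 -.2187 .2025 184.85
```

```text
t 12.4833 pos [ 532.11 -220.76  203.42] F [-0.71  0.21 -1.35] M [ 0.04  0.07 -0.03] w 0.17006588631303193 q [-0.51  0.2  -0.16  1.21  0.   -0.59] tilt [ 0. -0. -1.]
shift [-15.81   0.73   0.93] twist z 0.009161000608628456
```

Request:
servo_tool(
  plan=[
    {"translation": [0, 0, 0.6], "twist": [0, 0, 0]},
    {"translation": [-3, 0.5, 0.6], "twist": [0, 0, 0]},
    {"translation": [-6, 0.5, 0.6], "twist": [0, 0, 0]},
    {"translation": [-9, 0.5, 0.6], "twist": [0, 0, 0]},
    {"translation": [-12, 0.5, 0.6], "twist": [0, 0, 0]},
    {"translation": [-15, 0.5, 0.6], "twist": [0, 0, 0]},
    {"translation": [-15, 0.5, 0.6], "twist": [0, 0, 0]},
    {"translation": [-15, 0.5, 0.6], "twist": [0, 0, 0]},
  ],
)

```text
time_s: 13.15
tool_pos: [0.5466, -0.219, 0.2027]
tool_rot: [-0.0, -0.042, 0.999, -0.0]
ft_force: [0.1, -1.3, -0.3]
gripper_width: 0.169
```

```bash
python3 go.py .5478 -.2187 .2025 184.85; python3 - <<'E'
from h import *
for i in range(3):
    s=r.get_state();print(s["ft_force"],s["tool_pos"]*1000); r.camera("wrist")
E
```

```text
t 13.15 pos [ 546.61 -219.01  202.68] F [ 0.14 -1.33 -0.28] M [-0.03 -0.    0.06] w 0.16925841164610284 q [-0.49  0.22 -0.14  1.21 -0.   -0.58] tilt [-0. -0. -1.]
shift [-1.21  0.21  0.18] twist z -0.0004778319712386292
[ 0.14407276 -1.33021989 -0.27691562] [ 546.61318064 -219.00646634  202.67572381]
[ 0.3049592  -0.11533997 -0.11642902] [ 546.41203586 -218.96587911  202.65451661]
[-0.15670603  0.43461065  0.0452974 ] [ 546.3490987  -218.92909652  202.65495632]
```

Request:
servo_tool(
  plan=[
    {"translation": [-1, 0, 1.5], "twist": [0, 0, 0]},
    {"translation": [-1, 0, 3], "twist": [0, 0, 0]},
    {"translation": [-1, 0, 4.5], "twist": [0, 0, 0]},
    {"translation": [-1, 0, 6], "twist": [0, 0, 0]},
    {"translation": [-1, 0, 6], "twist": [0, 0, 0]},
    {"translation": [-1, 0, 6], "twist": [0, 0, 0]},
  ],
)

```text
time_s: 13.8
tool_pos: [0.5472, -0.2188, 0.1965]
tool_rot: [-0.0, -0.042, 0.999, 0.0]
ft_force: [-0.5, -0.8, -1.1]
gripper_width: 0.17
```

Request:
servo_tool(
  plan=[
    {"translation": [0, 0, 1.5], "twist": [0, 0, 0]},
    {"translation": [0, 0, 3], "twist": [0, 0, 0]},
    {"translation": [0, 0, 4.5], "twist": [0, 0, 0]},
    {"translation": [0, 0, 6], "twist": [0, 0, 0]},
    {"translation": [0, 0, 6], "twist": [0, 0, 0]},
    {"translation": [0, 0, 6], "twist": [0, 0, 0]},
  ],
)

```text
time_s: 14.3
tool_pos: [0.5473, -0.2188, 0.1905]
tool_rot: [-0.0, -0.042, 0.999, 0.0]
ft_force: [0.6, 0.3, -1.4]
gripper_width: 0.173
```

Request:
servo_tool(
  plan=[
    {"translation": [0, 0, 0.5], "twist": [0, 0, 0]},
    {"translation": [0, 0, 1], "twist": [0, 0, 0]},
    {"translation": [0, 0, 1.5], "twist": [0, 0, 0]},
    {"translation": [0, 0, 1.5], "twist": [0, 0, 0]},
    {"translation": [0, 0, 1.5], "twist": [0, 0, 0]},
  ],
)

```text
time_s: 14.72
tool_pos: [0.5474, -0.2189, 0.1892]
tool_rot: [-0.0, -0.042, 0.999, -0.0]
ft_force: [0.6, -0.4, -0.6]
gripper_width: 0.169
```

Request:
servo_tool(
  plan=[
    {"translation": [0, 0, 0.5], "twist": [0, 0, 0]},
    {"translation": [0, 0, 1], "twist": [0, 0, 0]},
    {"translation": [0, 0, 1.5], "twist": [0, 0, 0]},
    {"translation": [0, 0, 1.5], "twist": [0, 0, 0]},
    {"translation": [0, 0, 1.5], "twist": [0, 0, 0]},
  ],
)

```text
time_s: 15.13
tool_pos: [0.5477, -0.219, 0.1882]
tool_rot: [0.0, -0.042, 0.999, -0.0]
ft_force: [0.1, 0.5, 1.4]
gripper_width: 0.166
```

```bash
python3 - <<'E'
from h import *
for i in range(5):
    s=r.get_state();print(s["time_s"],s["ft_force"],s["moment"],s["tool_pos"]*1000); r.camera("wrist")
E
```

```text
15.1333 [0.14326345 0.4945774  1.4401737 ] [ 0.08317963  0.07122383 -0.01425374] [ 547.65162934 -218.9766496   188.18798415]
15.1833 [-0.71582999  0.42694581  1.44058324] [ 0.11178176  0.05609981 -0.04368619] [ 547.62611699 -218.95944165  188.16376475]
15.2333 [-0.08485646  0.03563846  2.54490797] [0.07916799 0.12283953 0.00654229] [ 547.63302122 -218.9503401   188.11179043]
15.2833 [ 0.07212938 -0.27987438  2.61250094] [ 0.11768043  0.11939719 -0.0759735 ] [ 547.61338024 -218.98735741  188.09547183]
15.3333 [ 0.01617765 -0.16645127  2.92406105] [ 0.0747985   0.0879143  -0.05981286] [ 547.60048568 -218.98869563  188.05424772]
```

The contact came at the predicted height (TCP 0.188, about 2.5 N), so the bar is resting on the prong. The eye is at about 0.1085, which is 10.5 mm above the stop. Now I draw it down gently.

Request:
servo_tool(
  plan=[
    {"translation": [0, 0, 1], "twist": [0, 0, 0]},
    {"translation": [0, 0, 2], "twist": [0, 0, 0]},
    {"translation": [0, 0, 3], "twist": [0, 0, 0]},
    {"translation": [0, 0, 4], "twist": [0, 0, 0]},
    {"translation": [0, 0, 5], "twist": [0, 0, 0]},
    {"translation": [0, 0, 6], "twist": [0, 0, 0]},
    {"translation": [0, 0, 6], "twist": [0, 0, 0]},
  ],
)

```text
time_s: 15.97
tool_pos: [0.5475, -0.219, 0.1816]
tool_rot: [0.0, -0.042, 0.999, -0.0]
ft_force: [-0.1, -0.5, 4.3]
gripper_width: 0.166
```

Request:
servo_tool(
  plan=[
    {"translation": [0, 0, 1], "twist": [0, 0, 0]},
    {"translation": [0, 0, 2], "twist": [0, 0, 0]},
    {"translation": [0, 0, 3], "twist": [0, 0, 0]},
    {"translation": [0, 0, 3], "twist": [0, 0, 0]},
    {"translation": [0, 0, 3], "twist": [0, 0, 0]},
  ],
)

```text
time_s: 16.38
tool_pos: [0.5474, -0.219, 0.1786]
tool_rot: [-0.0, -0.042, 0.999, -0.0]
ft_force: [0.3, 0.1, 4.3]
gripper_width: 0.166
```

Request:
servo_tool(
  plan=[
    {"translation": [0, 0, 0.5], "twist": [0, 0, 0]},
    {"translation": [0, 0, 1], "twist": [0, 0, 0]},
    {"translation": [0, 0, 1], "twist": [0, 0, 0]},
    {"translation": [0, 0, 1], "twist": [0, 0, 0]},
  ],
)

```text
time_s: 16.72
tool_pos: [0.5475, -0.219, 0.1777]
tool_rot: [0.0, -0.042, 0.999, -0.0]
ft_force: [-0.6, 1.4, 5.6]
gripper_width: 0.166
```

Request:
servo_tool(
  plan=[
    {"translation": [0, 0, 0.5], "twist": [0, 0, 0]},
    {"translation": [0, 0, 1], "twist": [0, 0, 0]},
    {"translation": [0, 0, 1], "twist": [0, 0, 0]},
    {"translation": [0, 0, 1], "twist": [0, 0, 0]},
  ],
)

```text
time_s: 17.05
tool_pos: [0.5474, -0.219, 0.1767]
tool_rot: [0.0, -0.042, 0.999, -0.0]
ft_force: [0.2, 0.1, 4.4]
gripper_width: 0.171
```

```bash
python3 - <<'E'
from h import *
for i in range(3):
    s=r.get_state();print(s["time_s"],s["ft_force"],s["moment"],s["tool_pos"]*1000); r.camera("wrist")
E
```

```text
17.05 [0.23742199 0.11904291 4.35500874] [-0.03635257 -0.01156366  0.03556762] [ 547.43237525 -218.95031134  176.70553128]
17.1 [ 0.08141114 -0.95248328  4.31424204] [-0.04384439 -0.06141439 -0.05922165] [ 547.39841665 -218.94596741  176.69515713]
17.15 [-0.46614918  0.08519587  2.79239096] [-0.07752039  0.00946153  0.02810643] [ 547.4094561  -218.94001796  176.70243438]
```

Request:
servo_tool(
  plan=[
    {"translation": [0, 0, 0.5], "twist": [0, 0, 0]},
    {"translation": [0, 0, 1], "twist": [0, 0, 0]},
    {"translation": [0, 0, 1], "twist": [0, 0, 0]},
    {"translation": [0, 0, 1], "twist": [0, 0, 0]},
  ],
)

```text
time_s: 17.53
tool_pos: [0.5476, -0.2189, 0.1761]
tool_rot: [0.0, -0.042, 0.999, -0.0]
ft_force: [-0.7, 0.5, 6.0]
gripper_width: 0.168
```

Request:
servo_tool(
  plan=[
    {"translation": [0, 0, 0.5], "twist": [0, 0, 0]},
    {"translation": [0, 0, 1], "twist": [0, 0, 0]},
    {"translation": [0, 0, 1], "twist": [0, 0, 0]},
    {"translation": [0, 0, 1], "twist": [0, 0, 0]},
  ],
)

```text
time_s: 17.87
tool_pos: [0.5478, -0.219, 0.1756]
tool_rot: [0.001, -0.042, 0.999, -0.0]
ft_force: [0.1, 0.1, 8.7]
gripper_width: 0.169
```

Force is now climbing above the sliding level, which fits the stop. One more millimetre will confirm it.

Request:
servo_tool(
  plan=[
    {"translation": [0, 0, 0.5], "twist": [0, 0, 0]},
    {"translation": [0, 0, 1], "twist": [0, 0, 0]},
    {"translation": [0, 0, 1], "twist": [0, 0, 0]},
    {"translation": [0, 0, 1], "twist": [0, 0, 0]},
  ],
)

```text
time_s: 18.2
tool_pos: [0.548, -0.219, 0.1752]
tool_rot: [0.001, -0.042, 0.999, -0.0]
ft_force: [-0.4, 0.8, 9.7]
gripper_width: 0.167
```

```bash
python3 - <<'E'
from h import *
for i in range(3):
    s=r.get_state();print(s["time_s"],s["ft_force"],s["moment"],s["tool_pos"]*1000); r.camera("wrist")
E
```

```text
18.2 [-0.43067081  0.76733558  9.66552006] [0.21565093 0.26741408 0.01848419] [ 547.97344579 -219.02586174  175.18955731]
18.25 [-0.82768679  0.59298207 10.38177817] [0.21232756 0.3167001  0.00047324] [ 547.9538162 -219.0248645  175.1838065]
18.3 [-0.7560036  0.3305459 10.5457576] [0.22219233 0.34640026 0.02383994] [ 547.96385172 -219.04166618  175.1965016 ]
```

The load is steady at 10.5 N, well above the 6 N that slides the hook. Total travel was about 11 mm, so the hook is at its stop. I'll relieve the load, then open.

Request:
servo_tool(
  plan=[
    {"translation": [0, 0, -1], "twist": [0, 0, 0]},
    {"translation": [0, 0, -2], "twist": [0, 0, 0]},
    {"translation": [0, 0, -2.8], "twist": [0, 0, 0]},
    {"translation": [0, 0, -2.8], "twist": [0, 0, 0]},
    {"translation": [0, 0, -2.8], "twist": [0, 0, 0]},
  ],
  newtons=20,
)

```text
time_s: 18.77
tool_pos: [0.5474, -0.2189, 0.1764]
tool_rot: [-0.0, -0.042, 0.999, 0.0]
ft_force: [0.3, -0.4, 4.6]
gripper_width: 0.169
```

```bash
python3 - <<'E'
from h import *
for i in range(3):
    s=r.get_state();print(s["time_s"],s["ft_force"],s["moment"],s["tool_pos"]*1000); r.camera("wrist")
E
```

```text
18.7667 [ 0.26490945 -0.35599364  4.58623637] [-0.07146321 -0.08287949 -0.02562568] [ 547.40743869 -218.90898381  176.39066459]
18.8167 [-0.34694653  0.51946911  3.60914339] [-0.13987561 -0.043975    0.02876416] [ 547.41095076 -218.91377822  176.39625923]
18.8667 [ 0.10703316 -0.0928763   3.62891735] [-0.08091234 -0.01190143  0.00248787] [ 547.38479914 -218.90502302  176.39924067]
```

Request:
servo_tool(
  plan=[
    {"translation": [0, 0, -0.5], "twist": [0, 0, 0]},
    {"translation": [0, 0, -0.5], "twist": [0, 0, 0]},
    {"translation": [0, 0, -0.5], "twist": [0, 0, 0]},
  ],
)

```text
time_s: 19.17
tool_pos: [0.5473, -0.2189, 0.1768]
tool_rot: [-0.0, -0.042, 0.999, 0.0]
ft_force: [-0.1, 0.0, 2.7]
gripper_width: 0.165
```

Request:
servo_tool(
  plan=[
    {"translation": [0, 0, 0], "twist": [0, 0, 0]},
    {"translation": [0, 0, 0], "twist": [0, 0, 0]},
    {"translation": [0, 0, 0], "twist": [0, 0, 0]},
    {"translation": [0, 0, 0], "twist": [0, 0, 0]},
    {"translation": [0, 0, 0], "twist": [0, 0, 0]},
    {"translation": [0, 0, 0], "twist": [0, 0, 0]},
  ],
  hand=0.0,
)

```text
time_s: 19.67
tool_pos: [0.5472, -0.2188, 0.1767]
tool_rot: [-0.0, -0.042, 0.999, 0.0]
ft_force: [1.0, -0.6, 0.2]
gripper_width: 0.497
```

```bash
python3 - <<'E'
from h import *
s=r.get_state();print(s["time_s"],s["ft_force"],s["gripper_width"],s["tool_pos"]*1000)
im=r.camera("wrist");cv2.imwrite("pics/w5.png",im[:,:,::-1])
d=cv2.resize(im[120:320,180:380],None,fx=3,fy=3,interpolation=cv2.INTER_CUBIC)
cv2.imwrite("pics/w5c.png",cv2.convertScaleAbs(d[:,:,::-1],alpha=1.6))
E
```

```text
19.6667 [ 0.97788983 -0.56907409  0.16135591] 0.49696685587847506 [ 547.18522165 -218.75936893  176.74687929]
```

View pics/w5c.png

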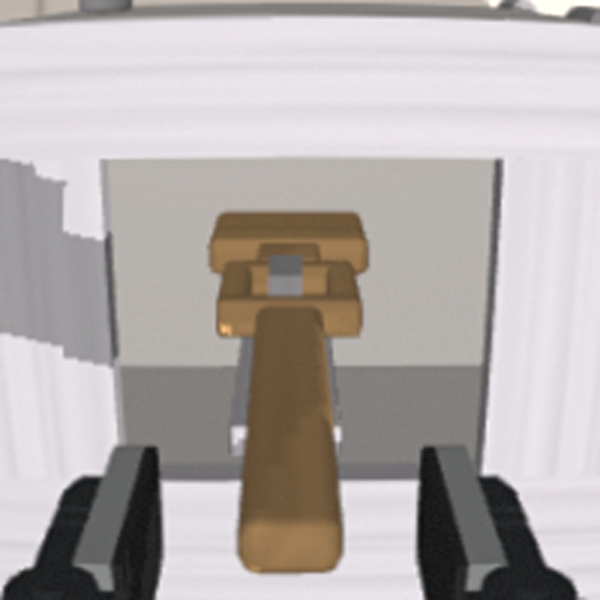

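The hook's tip shows through the eye at (286,275). The spoon hangs upright in the middle of the strip, and both fingers are clear at x≈130 and 460. I'll withdraw straight up.

Request:
servo_tool(
  plan=[
    {"translation": [0, 0, -5], "twist": [0, 0, 0]},
    {"translation": [0, 0, -15], "twist": [0, 0, 0]},
    {"translation": [0, 0, -30], "twist": [0, 0, 0]},
    {"translation": [0, 0, -50], "twist": [0, 0, 0]},
    {"translation": [0, 0, -75], "twist": [0, 0, 0]},
    {"translation": [0, 0, -100], "twist": [0, 0, 0]},
    {"translation": [0, 0, -120], "twist": [0, 0, 0]},
    {"translation": [0, 0, -120], "twist": [0, 0, 0]},
  ],
)

```text
time_s: 20.38
tool_pos: [0.5501, -0.2203, 0.3038]
tool_rot: [0.005, -0.042, 0.999, -0.003]
ft_force: [-0.2, 0.5, 0.1]
gripper_width: 0.501
```

Request:
servo_tool(
  plan=[
    {"translation": [0, 0, 0], "twist": [0, 0, 0]},
    {"translation": [0, 0, 0], "twist": [0, 0, 0]},
    {"translation": [0, 0, 0], "twist": [0, 0, 0]},
    {"translation": [0, 0, 0], "twist": [0, 0, 0]},
    {"translation": [0, 0, 0], "twist": [0, 0, 0]},
    {"translation": [0, 0, 0], "twist": [0, 0, 0]},
  ],
)

```text
time_s: 20.88
tool_pos: [0.547, -0.2187, 0.2961]
tool_rot: [-0.001, -0.042, 0.999, 0.0]
ft_force: [0.6, 0.6, -0.3]
gripper_width: 0.498
```

```bash
python3 - <<'E'
from h import *
np.set_printoptions(precision=3,suppress=True)
T=wr();s=r.get_state();print(s["time_s"],s["ft_force"],s["tool_pos"]*1000)
im=r.camera("wrist");im2=r.camera("wrist");print("motion px diff",cv2.absdiff(im,im2)[150:300,200:350].max())
C,K=wcam(T)
x0,y0=210,140;a=np.radians(4.85);S=np.array([.5578,-.2179,0]);ex=np.array([np.cos(a),np.sin(a),0]);ey=np.array([-ex[1],ex[0],0])
P=[S-.010*ex+[0,0,.208],S-.010*ex+ey*.024+[0,0,.012],S-.010*ex-ey*.024+[0,0,.012],S-.022*ex+[0,0,.110]]
print((wproj(P,C,K)-[x0,y0]+.4)*4.5)
d=cv2.resize(im[y0:y0+130,x0:x0+130],None,fx=4.5,fy=4.5,interpolation=cv2.INTER_CUBIC)
cv2.imwrite("pics/w6c.png",cv2.convertScaleAbs(d[:,:,::-1],alpha=1.5))
E
```

```text
20.8833 [ 0.602  0.562 -0.32 ] [ 546.993 -218.685  296.083]
motion px diff 35
[[299.431 368.382]
 [378.36  158.987]
 [219.443 159.01 ]
 [299.094 185.36 ]]
```

View pics/w6c.png

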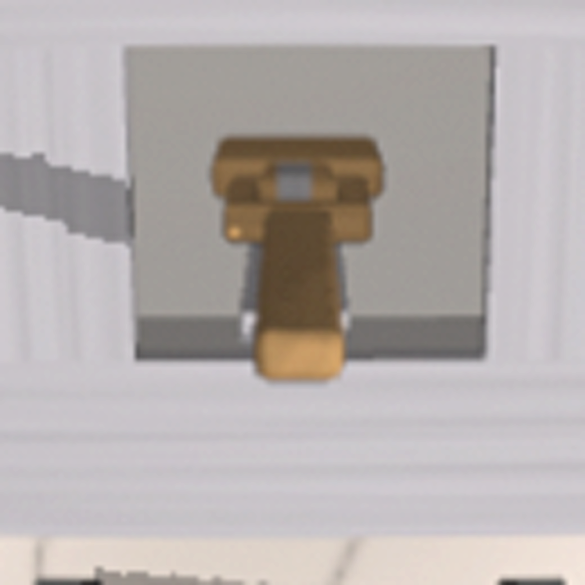

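The spoon hangs in the eye with its top at (299,355), the predicted upright position being (299,368), so the tilt is under about 2°. I'll check for residual swing.

```bash
python3 - <<'E'
from h import *
g=lambda:cv2.cvtColor(r.camera("wrist"),cv2.COLOR_RGB2GRAY).astype(np.float32)[165:235,250:300]
a=g();b=0*a
for i in range(16):
    b=g()
    if i%3==0:print(np.round(cv2.phaseCorrelate(a,b)[0],3),round(float(np.abs(a-b).mean()),2))
print(r.get_state()["time_s"])
E
```

```text
[ 0.048 -0.099] 0.96
[ 0.134 -0.331] 1.88
[ 0.118 -0.459] 2.09
[ 0.075 -0.436] 2.02
[ 0.111 -0.389] 1.93
[ 0.114 -0.319] 1.91
21.8333
```

Request:
servo_tool(
  plan=[
    {"translation": [0, 0, 0], "twist": [0, 0, 0]},
    {"translation": [0, 0, 0], "twist": [0, 0, 0]},
    {"translation": [0, 0, 0], "twist": [0, 0, 0]},
    {"translation": [0, 0, 0], "twist": [0, 0, 0]},
    {"translation": [0, 0, 0], "twist": [0, 0, 0]},
    {"translation": [0, 0, 0], "twist": [0, 0, 0]},
    {"translation": [0, 0, 0], "twist": [0, 0, 0]},
    {"translation": [0, 0, 0], "twist": [0, 0, 0]},
  ],
)

```text
time_s: 22.5
tool_pos: [0.5474, -0.2189, 0.297]
tool_rot: [0.0, -0.042, 0.999, 0.0]
ft_force: [0.1, -1.3, -0.5]
gripper_width: 0.5
```

```bash
python3 - <<'E'
from h import *
g=lambda:cv2.cvtColor(r.camera("wrist"),cv2.COLOR_RGB2GRAY).astype(np.float32)[165:235,250:300]
a=g()
for i in range(5):print(np.round(cv2.phaseCorrelate(a,g())[0],3))
print(r.close_job())
E
```

```text
[-0.015  0.012]
[ 0.003 -0.011]
[-0.017  0.037]
[0.024 0.015]
[ 0. -0.]
the job is handed in; nothing more can be done
None
```

The spoon is hanging by its eye on the hook with the hook at its lower stop, and the job was handed in at about 22.8 s. I got no verdict back.

- **Finding the hook:** I touched the hook's tip with the paddle's end at about 3.5 N. I then passed the spoon down in front of the tip and moved the eye over the hook with no measurable force.
- **Hanging it:** The bar met the prong at the height the touch predicted, with about 2.5 N. By my estimate that was 10.5 mm above the stop.
- **Drawing it down:** The hook slid at about 4–6 N over roughly 11 mm. The force then rose steadily to 10.5 N, which I took as the stop; I stayed well under the 22 N limit.
- **Releasing it:** I eased the load to about 2.7 N, opened the fingers and withdrew straight up.

**Last checks:**
- The wrist picture shows the hook's tip through the eye, the spoon near the strip's middle and upright to within about 2°, and the gripper well clear.
- The image shift was below 0.05 px at hand-in, so the spoon was still. About a second earlier it had drifted by up to 0.46 px, probably from the arm settling.
- **Not confirmed directly:** I inferred the hook's final height from forces and travel. I took no final picture of the bystanders, but no move went near them and no unexpected force appeared.

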